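Zero the moisture meter and hold a timber sample over it

TASK

Check a timber sample on the non-contact moisture meter: first, while nothing is over its sensor, turn the meter's knob until the pointer is on the zero mark. Then pick up the long rectangular stave from the sample board, carry it over the wooden fence without bumping the fence, and finish while still holding it level and still about a centimetre above the black sensor face, centred on it and with its length along the face's length, never touching the meter with it. Leave the knob at zero and the other samples and the glue bottle where they are; do not put the stave down or let go.

Things in the scene. Friction and masses are not known exactly. Their poses are not given: they have to be found in the camera images.
- knob (a joint): Zero knob of the meter, in rad: 0 = its pointer is on the zero mark (the longest, thickest tick of the white dial, towards the sensor face, i.e. pointer along the meter's +x); positive = pointer turned counter-clockwise seen from above, so it starts at a positive value (0.6 to 1.2) and must be turned clockwise. Stops at -0.5 and 1.6; light friction, stays where it is left.
- knob_grip (a point): Point on the knob's vertical axis at the height to grip. The black knob is a disc of 52 mm diameter with an upright bar grip across it, 46 mm long, 14 mm thick, 32 mm tall; this point is 7 mm below the bar's top, 23 mm above the disc's top and 32 mm above the meter's top. The frame turns with the knob: x is along the bar, towards the pointer (white line on the bar's top), z is up.
- meter: Bench moisture meter, fixed: grey housing 300 x 150 mm and 35 mm high (along its x, y, z), origin at the centre of its underside on the bench. The knob with its white dial is 85 mm from the origin along -x, the black sensor face 70 mm along +x. The meter may stand left or right of the fence.
- sensor (a point): Centre of the upper side of the black sensor face, 40 mm above the bench. The face is a flat pad 130 mm long (x) by 50 mm wide (y), standing 5 mm above the housing; x along its length, z up.
- stave: The sample to test: plain wooden rectangular block 120 mm long (x), 40 mm wide (y), 45 mm high (z), about 0.15 kg, loose, lying flat on the sample board; origin at the centre of its underside. The only long one of the three wooden samples.
- board: Flat grey sample board, fixed, 380 x 150 mm (x, y) and 12 mm thick, origin at the centre of its underside on the bench. Carries the three samples in a row along its x, in any order, about 115 mm apart. It lies on the other side of the fence from the meter.
- fence: Fixed wooden fence standing between the sample board and the meter: 420 mm long (x, roughly away from the robot), 28 mm thick (y), 90 mm high; a small aluminium clamp knob of 24 mm diameter on top, 182 mm from the middle at either end, rises to 120 mm. Origin at the centre of its underside on the bench.
- slice: Bystander: round slice of branch with bark, 70 mm diameter, 30 mm high, loose on the sample board; origin at the centre of its underside.
- turning: Bystander: small turned wooden foot standing upright on the sample board, 56 mm diameter at the base, 50 mm high, loose; origin at the centre of its underside.
- glue: Bystander: white glue bottle, 60 mm diameter, 150 mm high, standing loose on the bench beyond the fence; origin at the centre of its underside.
Not all that is in view belongs to the job. There is more than one size of the stave; the one meant has the size given above.

How it is judged:
On the way, in this order (a step that is already met when the one before it is completed fails the run):
1. the knob's pointer is turned to zero while nothing is over the sensor (value of joint knob between -0.1 and 0.1 rad and horizontal distance between stave and sensor above 0.15 m and velocity of joint knob between -0.1 and 0.1 rad/s), for 0.3 s.
2. the stave passes over the fence, above its top (y of stave in the frame of fence between -0.05 and 0.05 m and height (world z) of stave above 0.09 m), for 0.02 s.
At the end, for the whole second after the job is handed in: Knob within 0.1 rad of zero. Stave gripped and still, underside 3 to 20 mm above the sensor face, centre within 12 mm, length within 0.15 rad of the face's, level within 0.1 rad; nothing touches the meter; slice, turned piece and bottle within 20 mm of their start (value of joint knob between -0.1 and 0.1 rad and z of stave in the frame of sensor between 0.003 and 0.02 m and horizontal distance between stave and sensor below 0.012 m and angle between the x axis of stave and the x axis of sensor, either way round below 0.15 rad and angle between stave's own z axis and vertical below 0.1 rad and linear speed of stave below 0.02 m/s and angular speed of stave below 0.2 rad/s and contact force between the fingers and stave above 1 N and contact force between stave and meter below 0.2 N and contact force between each of the arm, the fingers and meter below 0.5 N and distance of each of slice, turning, glue from where it was at the start of the episode below 0.02 m); the arm keeps its last pose, push and grip.
It fails at once if the stave touches the meter (contact force between stave and meter above 0.5 N).
It fails at once if the fence is bumped (contact force between fence and anything else above 2 N).
It fails at once if the round slice is disturbed (distance of slice from where it was at the start of the episode above 0.02 m).
It fails at once if the turned piece is disturbed (distance of turning from where it was at the start of the episode above 0.02 m).
It fails at once if the glue bottle is disturbed (distance of glue from where it was at the start of the episode above 0.02 m).
It also fails if it takes over 59 s, if anything falls off the work surface, if the arm or the gripper's body presses on something with over 40 N, if the wrist force passes 120 N, or if a joint passes its speed limit or range.

ROBOT

A 6-joint arm with a two-finger parallel gripper is mounted at the origin on the work surface. World frame = base frame: x ahead of the robot, y to its left, z up, the work surface at z = 0. Lengths are in m, angles in rad, forces in N, time in s.
With the tool pointing down it reaches from about 0.25 to 0.775 m from the base axis. Payload 4 kg.
Tool frame: the origin (TCP) lies at the very end of the fingers, on their centre line; the grasp point (between the pads) lies 19 mm behind it; z points along the fingers, y is the line along which they close (so a half turn about z gives the same grasp; the last joint's range is limited). The gripper opens to 94 mm and grips with 3 to 60 N. Pads are 16 mm wide; open, the fingers measure 119 mm over their backs; the gripper's body (75 mm by 177 mm) begins 78 mm behind the grasp point.
Start: joints at [1.205, 0.087, 1.371, -0, 1.684, -0.103], TCP at [0.143, 0.531, 0.206] pointing down, gripper open.
Joint ranges: [-3.1, 3.1], [-0.76, 2.03], [0.27, 2.55], [-1.08, 4.22], [0.17, 2.65], [-2.57, 2.57]. Speed limits (rad/s): [2.79, 2.79, 3.14, 3.14, 3.14, 3.14].

INTERFACE

Orientations are given as [roll, pitch, yaw] about the fixed x, y, z axes, in that order (R = Rz(yaw) Ry(pitch) Rx(roll)).
In Python, from bench import robot gives the robot as it stands. The module is installed in compiled form; this text tells all that it offers.
- The arm moves only by the tool move_arm, never from a script. Its argument "deltas" is one flat list of numbers, 7 for each row, row after row: the turn, a rotation vector about the tool's x, y, z in rad, then the shift along the tool's x, y, z in cm, then the closure, from -1 (fully open) to 1 (shut). A call has 1 to 8 rows; each row is the pose to reach, as a shift and turn from the pose commanded when the call began, along the tool's axes at that moment; what a row does not reach only later rows make up. A row lasts 1/10 s, in which the tool goes at most 50 mm and 8.59 degrees, less where a joint would pass 70% of its speed; a pose out of reach is approached as far as the arm can. A call with a gripper value outside its range is refused whole. The fingers move at their own pace and stop on an object; the grip force is fixed at half the most. Time passes only in rows, so rows that repeat a pose let the fingers close. It gives the time, the measured TCP pose, the force, the opening and the grip force at its end, in the units of the state.
- robot.get_obs(): the state, without advancing time (a new reading comes with each control period).
- robot.snapshot(name): name is "scene" or "top" or "wrist"; returns a dict with "image" (384x512x3 uint8, red, green, blue), "depth" (384x512 float32, m along the optical axis (not along the pixel's ray), 0 where there is no reading), "fov_y" (degrees; the focal length in pixels is half the picture's height over the tangent of half this angle, whatever the lens; pixels are square), "cx", "cy" (the principal point, pixels), "origin" and "orientation" of the camera in the world; the wrist camera has in their place "T_tool_cam" (4x4, takes a point from camera to tool coordinates, whose origin is the TCP and whose axes are the flange's). Camera axes: x right, y up, looking along -z (the intrinsics and any distortion apply to the point x, -y, -z); pixel columns grow to the right and rows downward; lengths in m; the calibration is good to about 2 mm. A picture is of the moment at which its call begins: read the wrist's pose just before it.
- robot.close_job(): hands the job in; it is judged then, once.
The state is a dict: "time": time; "joint_positions": joint angles; "qvel": joint speeds; "joint_torque": joint torques, N m; "tool_pos": TCP position; "ee_rot": TCP orientation; "wrist_force": force on the tool from outside, world axes, zero at the start; "wrist_torque": the same for the moment, N m; "width": finger opening in m; "finger_force": force on a finger pad.
Only numpy, scipy, OpenCV 4.12 (cv2) and the standard library are available. Lean on these libraries where they do the work, as an engineer would, in place of code of your own. Each camera call takes 0.05 s, during which the arm holds its last target. There are 200 camera calls.

## Working session

There is one attempt and no reset: what is moved stays moved. The work goes in short steps, Python scripts to look and compute and a tool call to move; the robot and the scene stay as the last step left them, time stands still between calls to the robot, and variables do not carry over. Pictures are saved under pics/ and viewed, at most 10 in all, crops included, and the job is handed in when it is done.

Besides the shell and the picture viewer there is one more tool, called after ">>>" as name(argument=value, ...) on one line, values as JSON. move_arm: Moves the arm, as the interface text tells. Its arguments: {"type":"object","properties":{"deltas":{"type":"array","items":{"type":"number"}}},"required":["deltas"]}

```bash
mkdir -p pics
cat > h.py <<'E'
import numpy as np, cv2
from scipy.spatial.transform import Rotation as R
from bench import robot
def snap(name,fn=None):
    o=robot.get_obs(); s=robot.snapshot(name)
    if fn: cv2.imwrite('pics/'+fn,s['image'][:,:,::-1])
    if 'T_tool_cam' in s:
        T=np.eye(4);T[:3,:3]=R.from_euler('xyz',o['ee_rot']).as_matrix();T[:3,3]=o['tool_pos'];s['T']=T@np.array(s['T_tool_cam'])
    else:
        T=np.eye(4); q=np.array(s['orientation']); 
        T[:3,:3]=q if q.shape==(3,3) else R.from_euler('xyz',q).as_matrix()
        T[:3,3]=s['origin'];s['T']=T
    return s
def f(s): return 192/np.tan(np.radians(s['fov_y'])/2)
def ray(s,uv,z):
    uv=np.atleast_2d(uv).astype(float);F=f(s)
    d=np.c_[(uv[:,0]-s['cx'])/F,-(uv[:,1]-s['cy'])/F,-np.ones(len(uv))]@s['T'][:3,:3].T
    o=s['T'][:3,3];return o+d*((z-o[2])/d[:,2])[:,None]
def cloud(s):
    v,u=np.mgrid[:384,:512];D=s['depth'];F=f(s)
    return np.stack([(u-s['cx'])/F*D,-(v-s['cy'])/F*D,-D],-1)@s['T'][:3,:3].T+s['T'][:3,3]
E
python3 - <<'E'
from h import *
print(robot.get_obs())
for n in('top','scene','wrist'):
    s=snap(n,n+'0.png');print({k:v for k,v in s.items() if k not in('image','depth')})
    np.savez(n+'0.npz',**s)
E
```

```text
{'time': 0.0, 'joint_positions': array([ 1.20489027e+00,  8.79196768e-02,  1.37224827e+00, -9.97683086e-07,
        1.68360909e+00, -1.03110134e-01]), 'qvel': array([ 0.00027947, -0.00123642,  0.00030502, -0.00024069, -0.00016489,
        0.00033006]), 'joint_torque': array([ 5.25100422e-04, -3.40179455e+01, -3.02434051e+01,  7.18781655e-02,
        3.29094124e-02, -1.51371523e-04]), 'tool_pos': array([0.14269016, 0.53059279, 0.20432654]), 'ee_rot': array([-3.13941977e+00, -2.23846578e-04,  2.87879638e+00]), 'wrist_force': array([-0.08740679, -1.00553568,  0.34115627]), 'wrist_torque': array([ 0.02754572, -0.04323879,  0.0240801 ]), 'finger_force': 0.0, 'width': 0.09407260136116083}
{'fov_y': 52.272165057031856, 'cx': 258.2338120974906, 'cy': 192.65813901102058, 'origin': array([ 0.40379137, -0.06687721,  1.18686893]), 'orientation': array([ 0.15181284,  0.00272299, -1.54731144]), 'T': array([[ 0.02348264,  0.98823563, -0.15112546,  0.40379137],
       [-0.99972054,  0.02280096, -0.00624223, -0.06687721],
       [-0.00272299,  0.15122981,  0.98849488,  1.18686893],
       [ 0.       
[... 482 characters left out ...]
       ]])}
{'fov_y': 59.598497011110304, 'cx': 250.32386425112344, 'cy': 186.44051868049442, 'T_tool_cam': array([[-8.44469127e-04,  9.57307269e-01,  2.89071062e-01,
         8.51722845e-02],
       [ 9.99999570e-01,  9.19568741e-04, -1.23987080e-04,
         6.89778102e-04],
       [-3.84514445e-04,  2.89070833e-01, -9.57307634e-01,
        -1.79540964e-01],
       [ 0.00000000e+00,  0.00000000e+00,  0.00000000e+00,
         1.00000000e+00]]), 'T': array([[ 0.26057487, -0.92440894, -0.27851184,  0.06076135],
       [ 0.9654523 ,  0.24901626,  0.07676426,  0.55377422],
       [-0.00160759, -0.28889274,  0.95736012,  0.38398679],
       [ 0.        ,  0.        ,  0.        ,  1.        ]])}
```

View pics/top0.png

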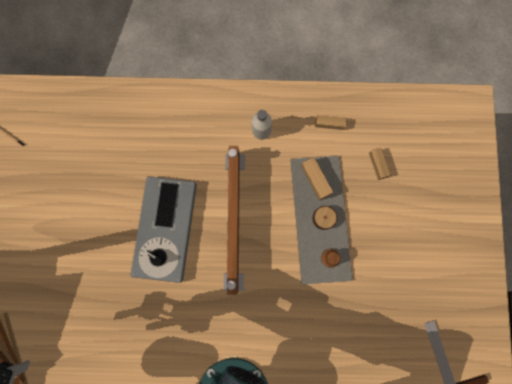

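View pics/scene0.png

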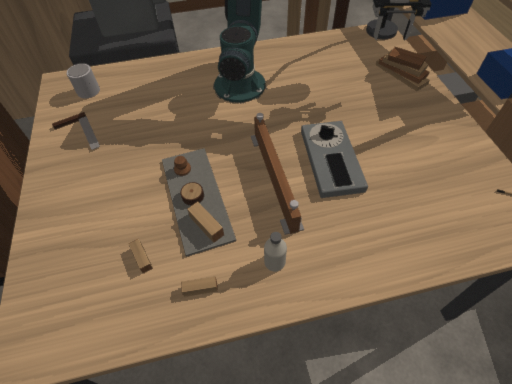

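The top view shows the meter at about (164,230), with its sensor face at (167,204) and knob at (157,257). The fence is at (233,220), the stave at (318,178), the slice at (325,217), the turning at (331,258) and the glue at (262,125). The loose blocks at (330,122) and (380,163) are decoys. The scene view agrees.

```bash
python3 - <<'E'
from h import *
s=dict(np.load('top0.npz'));P=cloud(s);im=s['image'];hsv=cv2.cvtColor(im,cv2.COLOR_RGB2HSV)
def rep(n,m,z,box):
    b=np.zeros(m.shape,bool);b[box[1]:box[3],box[0]:box[2]]=1;m=(m&b).astype(np.uint8)
    c=max(cv2.findContours(m,0,1)[0],key=cv2.contourArea)
    bx=cv2.boxPoints(cv2.minAreaRect(ray(s,c[:,0],z)[:,:2].astype(np.float32)))
    e1,e2=bx[1]-bx[0],bx[2]-bx[1]; L=max((e1,e2),key=np.linalg.norm)
    print(n,bx.mean(0).round(4),'sz',np.round([np.linalg.norm(e1),np.linalg.norm(e2)],3),'yaw',np.degrees(np.arctan2(L[1],L[0])).round(1)%180)
H=P[...,2]
rep('meter',(H>.025)&(H<.075),.035,(120,165,205,290))
rep('sensor',(hsv[...,2]<50),.04,(145,175,190,235))
rep('knobdark',(hsv[...,2]<60),.06,(135,235,180,282))
rep('dial',(hsv[...,2]>150)&(hsv[...,1]<60),.035,(130,230,185,285))
rep('stave',(H>.045)&(H<.075),.057,(295,150,345,200))
rep('slice',(H>.03)&(H<.06),.042,(305,200,345,235))
rep('turning',(H>.03),.062,(310,240,350,275))
rep('glue',(H>.03),.1,(245,100,280,142))
rep('fence',(H>.07),.09,(215,135,250,300))
m=(H>.045)&(H<.075);print(np.median(H[m&(np.arange(512)[None]>300)&(np.arange(512)[None]<340)&(np.arange(384)[:,None]<200)&(np.arange(384)[:,None]>150)]))
E
python3 - <<'E'
import cv2
i=cv2.imread('pics/top0.png')[165:295,120:250];cv2.imwrite('pics/c1.png',cv2.resize(i,None,fx=4.5,fy=4.5,interpolation=2))
E
```

```text
meter [0.4687 0.216 ] sz [0.299 0.151] yaw 174.6
sensor [0.5382 0.2101] sz [0.126 0.049] yaw 174.5
knobdark [0.3845 0.2209] sz [0.046 0.043] yaw 113.2
dial [0.383 0.227] sz [0.111 0.112] yaw 1.4
stave [ 0.6266 -0.231 ] sz [0.042 0.12 ] yaw 28.2
slice [ 0.5113 -0.2569] sz [0.07  0.065] yaw 91.3
turning [ 0.3933 -0.2733] sz [0.04  0.039] yaw 91.3
glue [ 0.7739 -0.0647] sz [0.055 0.078] yaw 1.3
fence [0.4982 0.0104] sz [0.032 0.416] yaw 0.9
0.05642095741449826
```

View pics/c1.png

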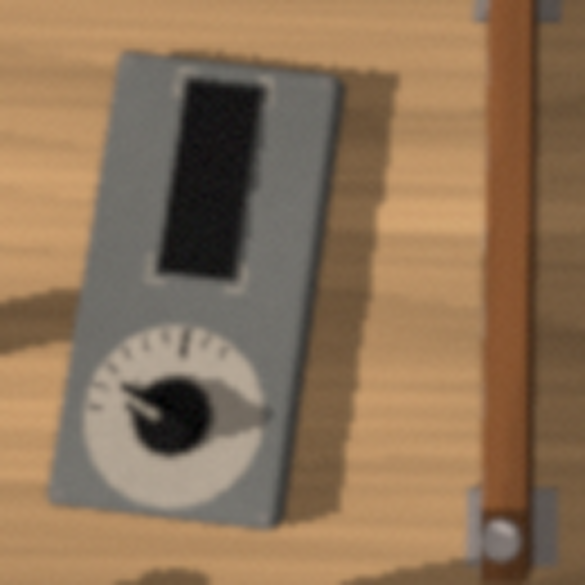

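```bash
cat >> h.py <<'E'
def go(x,y,z,yawdeg):
    o=robot.get_obs();R0=R.from_euler('xyz',o['ee_rot']);R1=R.from_euler('xyz',[np.pi,0,np.radians(yawdeg)])
    print('delta',(R0.inv()*R1).as_rotvec().round(3).tolist(),(R0.inv().apply(np.array([x,y,z])-o['tool_pos'])*100).round(2).tolist(),
     'at',o['tool_pos'].round(4),np.degrees(o['ee_rot']).round(2),'q',o['joint_positions'].round(2),'t',o['time'])
E
python3 -c "
from h import *
go(.384,.224,.17,61)"
```

```text
delta [-0.001, 0.001, 1.814] [-31.27, -23.35, 3.49] at [0.1427 0.5307 0.2046] [-1.7990e+02 -1.0000e-02  1.6495e+02] q [ 1.2   0.09  1.37 -0.    1.68 -0.1 ] t 0.15
```

>>> move_arm(deltas=[0,0,1.81,-31.3,-23.4,3.5,-1,0,0,1.81,-31.3,-23.4,3.5,-1,0,0,1.81,-31.3,-23.4,3.5,-1,0,0,1.81,-31.3,-23.4,3.5,-1,0,0,1.81,-31.3,-23.4,3.5,-1,0,0,1.81,-31.3,-23.4,3.5,-1,0,0,1.81,-31.3,-23.4,3.5,-1,0,0,1.81,-31.3,-23.4,3.5,-1])

```text
time: 0.95
tool_pos: [0.3852, 0.2217, 0.1701]
ee_rot: [3.142, 0.0, 1.672]
wrist_force: [-0.4, 0.7, -0.2]
width: 0.0937
finger_force: 0.0
```

```bash
python3 -c "
from h import *
go(.384,.224,.17,61)"
```

```text
delta [0.0, 0.0, 0.607] [0.25, -0.1, 0.01] at [0.3852 0.2217 0.1701] [1.800e+02 1.000e-02 9.578e+01] q [ 0.39 -0.14  1.66 -0.    1.62  0.29] t 0.95
```

>>> move_arm(deltas=[0,0,0.607,0.25,-0.1,0,-1,0,0,0.607,0.25,-0.1,0,-1,0,0,0.607,0.25,-0.1,0,-1,0,0,0.607,0.25,-0.1,0,-1,0,0,0.607,0.25,-0.1,0,-1,0,0,0.607,0.25,-0.1,0,-1,0,0,0.607,0.25,-0.1,0,-1])

```text
time: 1.65
tool_pos: [0.383, 0.2263, 0.1703]
ee_rot: [-3.141, 0.0, 1.074]
wrist_force: [1.0, -0.6, -0.3]
width: 0.094
finger_force: 0.0
```

Run:
```python
from h import *
s=snap('wrist','w1.png');np.savez('w1.npz',**s);go(.384,.224,.17,61)
```

```text
delta [-0.0, 0.0, 0.009] [-0.15, 0.2, 0.04] at [0.383  0.2263 0.1704] [-179.99    0.     61.51] q [ 0.41 -0.14  1.66  0.    1.62  0.9 ] t 1.7
```

View pics/w1.png

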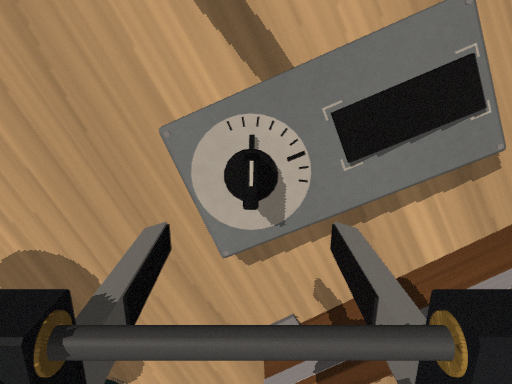

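The wrist view shows the knob at about (251,174). Its white line runs nearly vertical, and the tip at (252,142) points up. The zero tick is at (296,157) and the sensor face at about (408,108).

Run:
```python
from h import *
s=dict(np.load('w1.npz'));im=s['image'];hsv=cv2.cvtColor(im,cv2.COLOR_RGB2HSV);V=hsv[...,2];S=hsv[...,1]
v,u=np.mgrid[:384,:512]
def big(m): return max(cv2.findContours(m.astype(np.uint8),0,1)[0],key=cv2.contourArea)[:,0]
def rect(p):
    bx=cv2.boxPoints(cv2.minAreaRect(p[:,:2].astype(np.float32)));e1,e2=bx[1]-bx[0],bx[2]-bx[1];L=max((e1,e2),key=np.linalg.norm)
    return bx.mean(0),np.linalg.norm(e1),np.linalg.norm(e2),np.degrees(np.arctan2(L[1],L[0]))
print('sensor',rect(ray(s,big((V<50)&(u>325)&(v<170)&(v>45)),.04)))
d=(V>130)&(S<60)&(u<315)&(u>180)&(v>100)&(v<235)
print('dial',cv2.minEnclosingCircle(ray(s,big(cv2.morphologyEx(d.astype(np.uint8),cv2.MORPH_CLOSE,np.ones((9,9)))),.036)[:,:2].astype(np.float32)))
w=(V>130)&(S<60)&(np.hypot(u-251,v-174)<24)&(v>158)&(v<190)
print('line',w.sum(),rect(ray(s,np.c_[u[w],v[w]],.074)))
t=(V<60)&(np.hypot(u-251,v-174)<27)
print('disc',cv2.minEnclosingCircle(ray(s,np.c_[u[t],v[t]],.044)[:,:2].astype(np.float32)))
P=cloud(s);print('h sensor',np.median(P[100:115,400:415,2]),'meter',np.median(P[60:70,395:405,2]),'bar',P[174,251,2])
```

```text
sensor (array([0.5379076 , 0.21469626], dtype=float32), np.float32(0.13053448), np.float32(0.051102024), np.float32(-5.408325))
dial ((0.3839065432548523, 0.22897997498512268), 0.05833461135625839)
line 75 (array([0.38942215, 0.23850393], dtype=float32), np.float32(0.0017170262), np.float32(0.021043217), np.float32(61.49986))
disc ((0.38479378819465637, 0.2300560623407364), 0.025902289897203445)
h sensor 0.040223512729499145 meter 0.035272344130890254 bar 0.07446387905701302
```

```bash
python3 -c "
from h import *
go(.384,.228,.050,61.5)"
```

```text
delta [-0.0, 0.0, 0.0] [0.2, 0.01, 12.04] at [0.383  0.2263 0.1704] [-179.99    0.     61.51] q [ 0.41 -0.14  1.66  0.    1.62  0.9 ] t 1.7
```

>>> move_arm(deltas=[0,0,0,0.2,0,4,-1,0,0,0,0.2,0,8,-1,0,0,0,0.2,0,11,-1,0,0,0,0.2,0,12,-1,0,0,0,0.2,0,12,-1,0,0,0,0.2,0,12,0,0,0,0,0.2,0,12,0.5,0,0,0,0.2,0,12,0.5])

```text
time: 2.5
tool_pos: [0.3853, 0.2286, 0.0523]
ee_rot: [3.139, -0.003, 1.072]
wrist_force: [-0.1, 0.0, 0.5]
width: 0.0736
finger_force: 0.0
```

>>> move_arm(deltas=[0,0,0,0,0,0,1,0,0,0,0,0,0,1,0,0,0,0,0,0,1,0,0,0,0,0,0,1,0,0,0,0,0,0,1,0,0,0,0,0,0,1])

```text
time: 3.1
tool_pos: [0.384, 0.228, 0.0504]
ee_rot: [-3.141, 0.0, 1.072]
wrist_force: [0.4, 0.1, -0.1]
width: 0.0254
finger_force: 0.0
```

```bash
python3 -c "
from h import *
go(.384,.228,.050,-5.4);print(robot.get_obs())"
```

```text
delta [-0.0, 0.0, 1.166] [0.0, -0.0, 0.04] at [0.384  0.228  0.0504] [-179.99    0.     61.41] q [ 0.41 -0.06  1.83  0.    1.37  0.91] t 3.1
{'time': 3.1, 'joint_positions': array([ 4.08633833e-01, -5.80812232e-02,  1.83271729e+00,  7.59569633e-05,
        1.36706103e+00,  9.07599324e-01]), 'qvel': array([ 2.34783611e-05,  1.14783762e-03, -1.15170831e-03, -2.97863116e-05,
       -1.45160813e-03,  1.20442288e-03]), 'joint_torque': array([ 1.41568828e-03, -2.55417967e+01, -2.80202526e+01,  5.75583405e-02,
       -4.79792885e-02,  5.31751471e-05]), 'tool_pos': array([0.38399454, 0.22797941, 0.05041768]), 'ee_rot': array([-3.14146974e+00,  3.65097603e-05,  1.07181547e+00]), 'wrist_force': array([ 0.40738741,  0.06457878, -0.06985887]), 'wrist_torque': array([-0.05625213,  0.09055463, -0.02127648]), 'finger_force': 0.0, 'width': 0.025384451840403253}
```

Still closing; hold on.

>>> move_arm(deltas=[0,0,0,0,0,0,1,0,0,0,0,0,0,1,0,0,0,0,0,0,1,0,0,0,0,0,0,1,0,0,0,0,0,0,1])

```text
time: 3.6
tool_pos: [0.3841, 0.2279, 0.0504]
ee_rot: [3.141, -0.0, 1.072]
wrist_force: [0.3, -0.6, -0.3]
width: 0.0138
finger_force: 30.0
```

```bash
python3 -c "
from h import *
go(.384,.228,.050,-5.4);print(robot.get_obs()['wrist_torque'])"
```

```text
delta [0.0, -0.0, 1.166] [0.0, -0.01, 0.04] at [0.3841 0.2279 0.0504] [179.99  -0.    61.41] q [ 0.41 -0.06  1.83 -0.    1.37  0.91] t 3.6
[-0.13712736 -0.10850159  0.04171921]
```

>>> move_arm(deltas=[0,0,0.1,0,0,0,1,0,0,0.25,0,0,0,1,0,0,0.4,0,0,0,1,0,0,0.54,0,0,0,1,0,0,0.67,0,0,0,1,0,0,0.67,0,0,0,1,0,0,0.67,0,0,0,1])

```text
time: 4.3
tool_pos: [0.384, 0.2281, 0.0505]
ee_rot: [-3.141, -0.0, 0.404]
wrist_force: [0.9, 0.9, -0.5]
width: 0.0138
finger_force: 30.0
```

```bash
python3 -c "
from h import *
go(.384,.228,.050,-5.4);print(robot.get_obs()['wrist_force'])"
```

```text
delta [-0.0, -0.0, 0.499] [-0.0, 0.01, 0.05] at [0.384  0.2281 0.0505] [-179.99   -0.     23.17] q [ 0.41 -0.06  1.83  0.    1.37  1.57] t 4.3
[ 0.89392797  0.93108314 -0.487111  ]
```

>>> move_arm(deltas=[0,0,0.13,0,0,0,1,0,0,0.27,0,0,0,1,0,0,0.4,0,0,0,1,0,0,0.5,0,0,0,1,0,0,0.5,0,0,0,1,0,0,0.5,0,0,0,1,0,0,0.5,0,0,0,1,0,0,0.5,0,0,0,1])

```text
time: 5.1
tool_pos: [0.384, 0.2282, 0.0505]
ee_rot: [-3.141, 0.0, -0.097]
wrist_force: [-0.7, 1.3, -1.7]
width: 0.0137
finger_force: 30.0
```

>>> move_arm(deltas=[0,0,0,0,0,0,0.5,0,0,0,0,0,0,0.2,0,0,0,0,0,0,0,0,0,0,0,0,0,-0.3,0,0,0,0,0,0,-1,0,0,0,0,0,0,-1,0,0,0,0,0,0,-1,0,0,0,0,0,0,-1])

```text
time: 5.9
tool_pos: [0.3841, 0.228, 0.0505]
ee_rot: [-3.142, -0.0, -0.098]
wrist_force: [-0.8, -0.1, -0.3]
width: 0.0745
finger_force: 0.0
```

>>> move_arm(deltas=[0,0,0,0,0,-3,-1,0,0,0,0,0,-7,-1,0,0,0,0,0,-12,-1,0,0,0,0,0,-12,-1,0,0,0,0,0,-12,-1,0,0,0,0,0,-12,-1])

```text
time: 6.5
tool_pos: [0.3833, 0.2277, 0.169]
ee_rot: [3.14, 0.002, -0.098]
wrist_force: [0.5, -0.6, -0.5]
width: 0.094
finger_force: 0.0
```

Run:
```python
from h import *
s=snap('wrist','w2.png');np.savez('w2.npz',**s);go(.605,-.23,.21,28.2)
```

```text
delta [0.001, 0.004, -0.59] [26.57, 43.36, -4.16] at [0.383  0.2275 0.1685] [179.9    0.18  -5.63] q [ 0.41 -0.14  1.66  0.    1.62  2.08] t 6.55
```

View pics/w2.png

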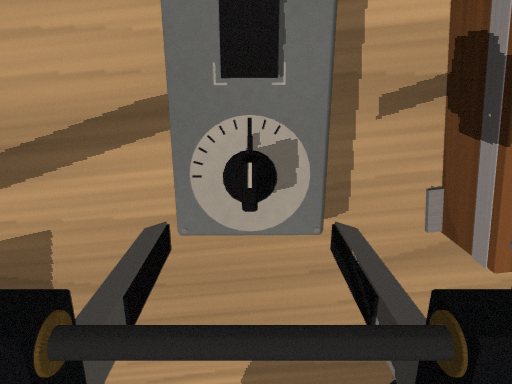

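The pointer line at (250,175) now lines up with the zero tick at (250,132), so the knob is zeroed. Next I go over the fence to the stave.

>>> move_arm(deltas=[0,0,-0.05,2.1,3.4,-4,-1,0,0,-0.59,26.6,43.4,-4.2,-1,0,0,-0.59,26.6,43.4,-4.2,-1,0,0,-0.59,26.6,43.4,-4.2,-1,0,0,-0.59,26.6,43.4,-4.2,-1,0,0,-0.59,26.6,43.4,-4.2,-1,0,0,-0.59,26.6,43.4,-4.2,-1,0,0,-0.59,26.6,43.4,-4.2,-1])

```text
time: 7.35
tool_pos: [0.5405, -0.0955, 0.2081]
ee_rot: [-3.139, 0.003, 0.492]
wrist_force: [1.7, 0.6, 0.2]
width: 0.0941
finger_force: 0.0
```

Run:
```python
from h import *
go(.605,-.23,.21,28.2)
```

```text
delta [-0.003, 0.003, -0.001] [-0.66, 14.9, -0.24] at [ 0.5405 -0.0955  0.2081] [-1.7983e+02  1.5000e-01  2.8170e+01] q [-0.28  0.09  1.37  0.    1.69  0.8 ] t 7.35
```

>>> move_arm(deltas=[0,0,0,-0.3,5,-0.2,-1,0,0,0,-0.7,10,-0.2,-1,0,0,0,-0.7,14,-0.2,-1,0,0,0,-0.7,14.9,-0.2,-1,0,0,0,-0.7,14.9,-0.2,-1,0,0,0,-0.7,14.9,-0.2,-1])

```text
time: 7.95
tool_pos: [0.6044, -0.2272, 0.2111]
ee_rot: [-3.139, 0.001, 0.493]
wrist_force: [0.5, -0.4, 0.4]
width: 0.0936
finger_force: 0.0
```

Run:
```python
from h import *
s=snap('wrist','w3.png');np.savez('w3.npz',**s);H=cloud(s);Z=H[...,2]
v,u=np.mgrid[:384,:512]
m=((Z>.05)&(Z<.065)&(v<260)).astype(np.uint8)
m=cv2.morphologyEx(m,cv2.MORPH_OPEN,np.ones((3,3)))
for c in cv2.findContours(m,0,1)[0]:
    if cv2.contourArea(c)<300: continue
    p=ray(s,c[:,0],.057);bx=cv2.boxPoints(cv2.minAreaRect(p[:,:2].astype(np.float32)));e1,e2=bx[1]-bx[0],bx[2]-bx[1];L=max((e1,e2),key=np.linalg.norm)
    print(bx.mean(0),np.linalg.norm(e1),np.linalg.norm(e2),np.degrees(np.arctan2(L[1],L[0])),c[:,0].mean(0))
go(.627,-.231,.024,28.2)
```

```text
[ 0.6278171  -0.22935009] 0.039516054 0.11952732 27.906878 [264.51875  148.859375]
[0.5645791  0.00220545] 0.009354886 0.19202432 1.1158563 [25.25257732 90.01030928]
delta [-0.002, 0.0, 0.001] [1.8, 1.46, 18.78] at [ 0.6045 -0.2269  0.2119] [-1.799e+02  3.000e-02  2.826e+01] q [-0.45  0.3   1.1   0.    1.73  0.63] t 8.0
```

View pics/w3.png

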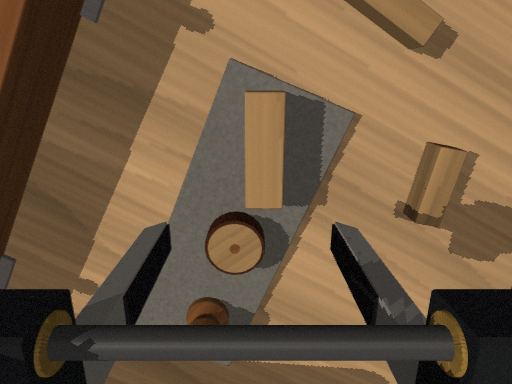

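The wrist view shows the stave at about (265,150), measured at 40 x 120 mm with its top at z 0.057. The slice at (235,245) is clear of the fingers.

>>> move_arm(deltas=[0,0,0.005,1.95,1.36,2,-1,0,0,0.005,1.95,1.36,7,-1,0,0,0.005,1.95,1.36,11,-1,0,0,0.005,1.95,1.36,15,-1,0,0,0.005,1.95,1.36,18,-1,0,0,0.005,1.95,1.36,18.8,-1,0,0,0.005,1.95,1.36,18.8,-1,0,0,0.005,1.95,1.36,18.8,-0.3])

```text
time: 8.8
tool_pos: [0.63, -0.2311, 0.0271]
ee_rot: [3.138, -0.003, 0.488]
wrist_force: [1.0, 0.1, 0.8]
width: 0.0891
finger_force: 0.0
```

>>> move_arm(deltas=[0,0,0,0,0,0,1,0,0,0,0,0,0,1,0,0,0,0,0,0,1,0,0,0,0,0,0,1,0,0,0,0,0,0,1,0,0,0,0,0,0,1,0,0,0,0,0,0,1,0,0,0,0,0,0,1])

```text
time: 9.6
tool_pos: [0.6284, -0.231, 0.0243]
ee_rot: [-3.141, 0.0, 0.487]
wrist_force: [-1.6, 0.7, 1.0]
width: 0.0403
finger_force: 30.0
```

Run:
```python
from h import *
go(.6278,-.2294,.024,27.9);print(robot.get_obs()['wrist_force'],robot.get_obs()['finger_force'],robot.get_obs()['width'])
```

```text
delta [-0.001, 0.0, -0.0] [0.02, -0.17, 0.03] at [ 0.6284 -0.231   0.0243] [-1.7996e+02  1.0000e-02  2.7890e+01] q [-0.44  0.44  1.3   0.    1.4   0.65] t 9.6
[-1.64163205  0.74495151  1.04015871] 29.997824728488922 0.040317512714727645
```

>>> move_arm(deltas=[0,0,0,0,0,-2,1,0,0,0,0,0,-5,1,0,0,0,0,0,-9,1,0,0,0,0,0,-13,1,0,0,0,0,0,-17,1,0,0,0,0,0,-20,1,0,0,0,0,0,-20,1,0,0,0,0,0,-20,1])

```text
time: 10.4
tool_pos: [0.6286, -0.2313, 0.2235]
ee_rot: [-3.141, 0.0, 0.487]
wrist_force: [0.1, 0.3, -3.0]
width: 0.0398
finger_force: 30.0
```

Run:
```python
from h import *
go(.538,.2137,.22,-5.4);print(robot.get_obs()['wrist_force'],robot.get_obs()['finger_force'],robot.get_obs()['width'])
```

```text
delta [-0.0, 0.0, 0.581] [12.81, -43.57, 0.35] at [ 0.6286 -0.2313  0.2235] [-1.7999e+02  1.0000e-02  2.7890e+01] q [-0.44  0.36  1.01 -0.    1.77  0.65] t 10.4
[ 0.106471    0.25531654 -3.04495085] 29.997152388095856 0.0398417575174691
```

>>> move_arm(deltas=[0,0,0.03,0.6,-2,0,1,0,0,0.08,1.7,-5.8,0,1,0,0,0.14,2.9,-10,0,1,0,0,0.2,4.1,-14,0,1,0,0,0.25,5.3,-18,0,1,0,0,0.3,6.5,-22,0,1,0,0,0.36,7.6,-26,0,1,0,0,0.41,8.8,-30,0,1])

```text
time: 11.2
tool_pos: [0.5639, 0.0765, 0.22]
ee_rot: [-3.141, 0.007, 0.074]
wrist_force: [0.9, 0.4, -1.2]
width: 0.0399
finger_force: 30.0
```

Run:
```python
from h import *
go(.538,.2137,.20,-5.4)
```

```text
delta [0.0, 0.007, 0.169] [-1.55, -13.88, 2.01] at [0.5639 0.0765 0.22  ] [-179.99    0.39    4.26] q [ 0.04  0.13  1.29 -0.    1.72  1.53] t 11.2
```

>>> move_arm(deltas=[0,0,0.06,-0.5,-4,0,1,0,0,0.12,-1,-8,0.5,1,0,0,0.17,-1.4,-11,1,1,0,0,0.17,-1.5,-13,1.5,1,0,0,0.17,-1.5,-13.5,2,1,0,0,0.17,-1.5,-13.5,2,1,0,0,0.17,-1.5,-13.5,2,1,0,0,0.17,-1.5,-13.5,2,1])

```text
time: 12.0
tool_pos: [0.5411, 0.2072, 0.2041]
ee_rot: [3.141, 0.0, -0.095]
wrist_force: [0.2, -0.1, -0.8]
width: 0.0404
finger_force: 30.0
```

Run:
```python
from h import *
s=snap('wrist','w4.png');np.savez('w4.npz',**s);t=snap('top','t4.png');np.savez('t4.npz',**t)
go(.538,.2137,.064,-5.4)
Z=cloud(t);v,u=np.mgrid[:384,:512]
```

```text
delta [-0.0, -0.001, -0.001] [-0.39, -0.59, 14.07] at [0.5412 0.2074 0.2047] [-1.7999e+02 -4.0000e-02 -5.4400e+00] q [ 0.27  0.15  1.3  -0.    1.69  1.93] t 12.1
```

View pics/w4.png

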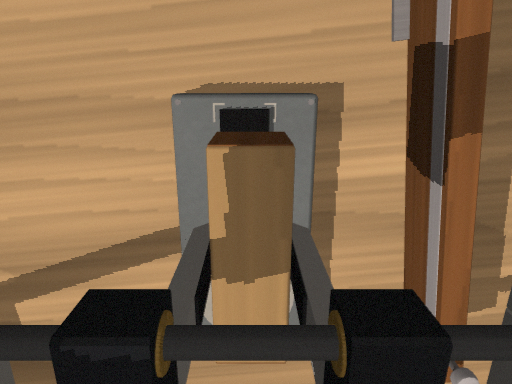

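The wrist view shows the stave held straight, its far top edge at about (251,146). The sensor's far end is at about (245,108), and the meter's far edge at row 95 spans columns 173–317. I'll check the stave's offset in the grip and the sensor's position from the meter edge.

Run:
```python
from h import *
s=dict(np.load('w4.npz'));P=cloud(s);v,u=np.mgrid[:384,:512]
o=robot.get_obs();R0=R.from_euler('xyz',o['ee_rot']);tp=o['tool_pos'];zt=tp[2]+.0327
m=(abs(P[...,2]-zt)<.006)&(u>195)&(u<305)&(v<225)
c=np.c_[u[m],v[m]];print('rows',c.min(0),c.max(0))
p=R0.inv().apply(ray(s,c,zt)-tp);print('stave far end x (want .060)',p[:,0].max(),'y range',p[:,1].min(),p[:,1].max())
m=((P[...,2]>.02)&(P[...,2]<.045)&(v<190)&(u>150)&(u<340)).astype(np.uint8)
c=max(cv2.findContours(m,0,1)[0],key=cv2.contourArea)[:,0]
ax=np.radians(-5.4);w=ray(s,c,.035)[:,:2]@np.array([[np.cos(ax),-np.sin(ax)],[np.sin(ax),np.cos(ax)]])
print('meter edge',w.max(0),w.min(0)) # x to far edge; sensor is 80 mm before far edge
x=w[:,0].max()-.08;y=(w[:,1].max()+w[:,1].min())/2
print('sensor',x*np.cos(ax)-y*np.sin(ax),x*np.sin(ax)+y*np.cos(ax))
```

```text
rows [206 142] [294 224]
stave far end x (want .060) 0.060575029593149365 y range -0.020306594444763054 0.019084522194948446
meter edge [0.59605026 0.33815065] [0.49508003 0.19012145]
sensor 0.538617407439977 0.21439918469341593
```

>>> move_arm(deltas=[0,0,0,-0.4,-0.6,2,1,0,0,0,-0.4,-0.6,5,1,0,0,0,-0.4,-0.6,8,1,0,0,0,-0.4,-0.6,10,1,0,0,0,-0.4,-0.6,12,1,0,0,0,-0.4,-0.6,13,1,0,0,0,-0.4,-0.6,13,1,0,0,0,-0.4,-0.6,13,1])

```text
time: 12.9
tool_pos: [0.538, 0.2148, 0.0755]
ee_rot: [-3.141, -0.002, -0.094]
wrist_force: [-0.4, -0.5, -1.7]
width: 0.0399
finger_force: 30.0
```

Run:
```python
from h import *
go(.538,.2137,.0625,-5.4);print(robot.get_obs()['wrist_force'])
```

```text
delta [-0.001, -0.002, 0.001] [0.0, 0.11, 1.3] at [0.538  0.2148 0.0755] [-1.7996e+02 -9.0000e-02 -5.3700e+00] q [0.28 0.21 1.49 0.   1.44 1.95] t 12.9
[-0.39265805 -0.54703227 -1.69047877]
```

>>> move_arm(deltas=[0,0,0,0,0.1,0.5,1,0,0,0,0,0.1,0.9,1,0,0,0,0,0.1,1.2,1,0,0,0,0,0.1,1.2,1,0,0,0,0,0.1,1.2,1,0,0,0,0,0.1,1.2,1,0,0,0,0,0.1,1.2,1,0,0,0,0,0.1,1.2,1])

```text
time: 13.7
tool_pos: [0.5373, 0.2139, 0.0626]
ee_rot: [-3.141, -0.0, -0.093]
wrist_force: [-0.7, 0.2, -1.1]
width: 0.04
finger_force: 30.0
```

Run:
```python
from h import *
s=snap('scene','s5.png');go(.538,.2137,.0625,-5.4);o=robot.get_obs();print(o['wrist_force'],abs(o['qvel']).max())
cv2.imwrite('pics/s5c.png',cv2.resize(s['image'][90:280,120:400,::-1],None,fx=2.8,fy=2.8))
```

```text
delta [-0.0, -0.0, 0.001] [0.07, 0.01, 0.0] at [0.5373 0.2139 0.0625] [-1.7999e+02 -1.0000e-02 -5.3400e+00] q [0.28 0.22 1.51 0.   1.41 1.94] t 13.75
[ 0.1006144  -0.39136066 -1.13148001] 0.0013153572507328389
```

View pics/s5c.png

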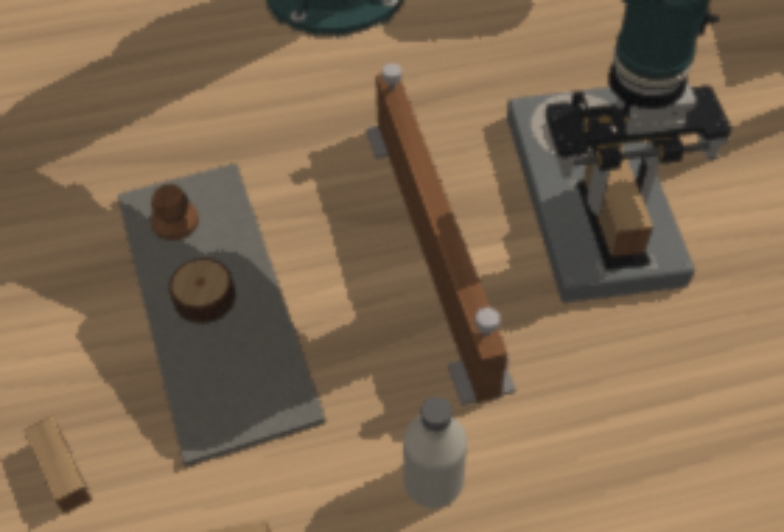

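The scene crop shows the stave hovering over the sensor face at about (625,235). The slice, turning and glue bottle have not moved, and the arm is still.

```bash
python3 -c "
from bench import robot
print(robot.close_job())"
```

```text
the job is handed in; nothing more can be done
None
```

I handed the job in with the knob at zero and the stave held still and level about 1 cm above the sensor face, centred and lengthwise; the hand-in gave no verdict.

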